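Release the reel brake and wind the reel on

ROBOT

A 6-joint arm with a two-finger parallel gripper is mounted at the origin on the work surface. World frame = base frame: x ahead of the robot, y to its left, z up, the work surface at z = 0. Lengths are in m, angles in rad, forces in N, time in s.
With the tool pointing down it reaches from about 0.375 to 0.9 m from the base axis. Payload 3.1 kg.
Tool frame: the origin (TCP) lies midway between the tips of the shut fingers; the grasp point (between the pads) lies 19 mm behind it (manip.grip_depth is the distance from the TCP to the grasp point, in m); z points along the fingers, y is the line along which they close (so a half turn about z gives the same grasp; the last joint's range is limited). The gripper opens to 85 mm and grips with 20 to 120 N. Pads are 22 mm wide; open, the fingers measure 114 mm over their backs; the gripper's body (76 mm by 85 mm) begins 54 mm behind the grasp point. The pads swing forward as they close: fully open they stand 13 mm farther back than shut.
Start: joints at [1.111, 0.527, 1.433, -0, 1.181, -0.178], TCP at [0.174, 0.6, 0.231] pointing down, gripper open.
Joint ranges: [-3.08, 3.08], [-0.75, 2.2], [0.22, 2.44], [-1.43, 4.57], [0, 2.65], [-2.85, 2.85]. Speed limits (rad/s): [2.79, 2.79, 3.14, 3.14, 3.14, 3.14].

INTERFACE

Orientations are given as a unit quaternion [x, y, z, w].
In Python, from station import telemetry, snapshot, manip gives the robot as it stands. The module is installed in compiled form; this text tells all that it offers.
- The arm moves only by the shell command python3 -m crank 'ROWS' [OPENING] [FORCE]. ROWS is text: rows parted by semicolons, each of 6 numbers parted by spaces: the shift along the tool's x, y, z as a fraction of full scale, then the turn, a rotation vector about the tool's x, y, z as a fraction of full scale. A call has exactly 5 rows; each row shifts and turns the commanded pose from where the row before left it, along the tool's axes as they then stand; what a row does not reach is not made up. Full scale, the value 1, is 4 cm for a shift and 90 degrees for a turn. A row lasts 1/10 s, in which the tool goes at most 50 mm and 8.59 degrees, less where a joint would pass 70% of its speed; a pose out of reach is approached as far as the arm can. A call with a number of a shift or a turn outside -1 to 1 is refused whole. A call with a gripper value outside its range is refused whole. OPENING is the opening, from -1 (shut) to 1 (fully open), set as the call begins (- or left out, the last holds). The fingers move at their own pace and stop on an object; FORCE is the grip in N (left out, the last holds). Time passes only in rows, so rows that do not move let the fingers close, or fill a call up. It gives the time, the measured TCP pose, the force, the opening and the grip force at its end, in the units of the state.
- telemetry.sense(): the state, without advancing time (a new reading comes with each control period).
- snapshot(name): name is "scene" or "top" or "wrist"; returns a dict with "image" (400x640x3 uint8, red, green, blue), "depth" (400x640 float32, m along the optical axis (not along the pixel's ray), 0 where there is no reading), "camera_matrix" (3x3 intrinsics, pixels), "rvec" (rotation vector, rad) and "tvec" (3), from world to camera coordinates, as OpenCV has them. Camera axes: x right, y down, z forward; pixel columns grow to the right and rows downward; lengths in m; the calibration is good to about 2 mm. A picture is of the moment at which its call begins.
- manip.sign_off(): hands the job in; it is judged then, once.
The state is a dict: "t": time; "q": joint angles; "qd": joint speeds; "tau": joint torques, N m; "tcp_pos": TCP position; "tool_rot": TCP orientation; "force": force on the tool from outside, world axes, zero at the start; "ft_torque": the same for the moment, N m; "finger_gap": opening from 0.0 (shut) to 1.0 (fully open); "gripper_force": force on a finger pad.
Only numpy, scipy, OpenCV 4.12 (cv2) and the standard library are available. Lean on these libraries where they do the work, as an engineer would, in place of code of your own. Each camera call takes 0.05 s, during which the arm holds its last target. There are 200 camera calls.

TASK

First release the reel's brake: lift the red collar on the locking lever, throw the lever fully over from the red side to the green side and let the collar drop home again. Then unfold the yellow crank grip until it stands upright, and with it wind the reel half a turn clockwise (seen from above) so that the crank arm points at the green mark. Leave the grip upright and the lever locked on the green side, and do not disturb the wrench, socket, tape roll and screwdriver lying on and beside the stand.

Things in the scene. Friction and masses are not known exactly. Their poses are not given: they have to be found in the camera images.
- reel_stand: aluminium base plate 260 (x) by 400 (y) by 12 mm, bolted down, carrying lever and reel. Origin at the centre of its underside, z up. The grey lever housing (110 by 70 mm, top at z = 47 mm) is centred at (0, +100) mm, the reel's vertical axis at (0, -85) mm. A red strip on the housing's -x end is the braked side, a green strip on its +x end the released side
- lever_pivot (a point): centre of the locking lever's hinge, fixed in the stand 45 mm above the table at its (0, +100) mm. Axes as the stand's: y is the hinge line, the lever swings in the x-z plane. A 12 mm steel shaft, its 18 mm black end cap reaching 98 mm from the pivot. A steel gate 18 mm wide in y stands up to 47 mm above the pivot
- brake_lever (a joint): lever angle in rad: 0 = braked, leaning 0.4 rad from vertical to the stand's -x (red strip); 0.8 = released, leaning 0.4 rad to +x (green strip). It keeps its place by light friction (about 0.08 N m), but with the collar down a tooth locks it within 0.06 rad of either end. Throwing it also draws back the red pawl that blocks the reel
- collar_grip (a point): middle of the red collar round the lever: a cylinder 30 mm in diameter and 28 mm long whose middle is 64 mm from the pivot along the lever when down. z along the lever, outwards; y along the hinge line. Free to pinch along y. Above it only the thinner shaft and cap
- brake_collar (a joint): lift of the collar along the lever, m: 0 = down (locked), 0.014 = top stop. It must be up by more than 0.010 for the lever to pass; held down by a spring, 3 N at rest and 6 N at the top; released over either end it snaps home, short of the end it stays up on the gate
- reel_axis (a point): point on the reel's vertical axis, fixed in the stand at (0, -85, 82) mm, level with the hinge of the folding grip. Axes as the stand's. The reel is an orange and black spool 160 mm in diameter, top of its flange 52 mm above the table
- crank (a joint): turn of reel and crank arm in rad, clockwise from above: 0 = arm points to the stand's +x, +1.57 = to -y, 3.14 = to -x at the green mark. While braked it has only about 0.13 rad of play either way from 0; released it turns against light friction (0.06 N m) and stays where it is left
- grip_hinge (a point): hinge of the folding grip at the end of the crank arm, 70 mm from the reel's axis and 82 mm above the table. x points outwards along the arm, y along the hinge line, z up. The arm is a steel bar 14 mm wide and 8 mm thick, its top 66 mm above the table; the hinge's cheeks are 22 mm wide
- crank_grip (a joint): fold of the grip in rad: 0 = folded, lying along the arm towards the reel's axis; 1.57 = upright (end stop). It stays at any angle by friction (0.06 N m)
- grip_ball (a point): centre of the yellow ball knob, 28 mm in diameter, 62 mm from the hinge on a 14 mm round yellow stem; it spins freely about the stem while cranking. -x of this frame points from hinge to ball, y along the hinge line: pinch along y. Unfolding, it pivots between the fingers if held lightly (about 20 N); even so it drifts in the fingers (about 1 mm per 0.1 rad), harder squeezed more
- green_mark (a point): top of a green block 24 by 16 by 10 mm on the base plate, 108 mm from the reel's axis to the stand's -x
- wrench: loose steel wrench 160 mm long lying on the plate before the lever housing; leave alone
- tape_roll: loose blue ring 60 mm wide, 19 mm high, on the plate; leave alone
- socket: loose steel socket 26 mm wide, 36 mm high, standing on the plate; leave alone
- screwdriver: loose red screwdriver 200 mm long beside the plate; leave alone

How it is judged:
By the outcome, as a careful person would: the job done as asked, in the order asked, and still so for the second after the job is handed in, with the robot touching nothing.
It also fails if it takes over 67 s, if anything falls off the work surface, if the arm or the gripper's body presses on something with over 40 N, if the wrist force passes 120 N, or if a joint passes its speed limit or range.

## Working session

There is one attempt and no reset: what is moved stays moved. The work goes in short steps, Python scripts to look and compute and a shell command to move; the robot and the scene stay as the last step left them, time stands still between calls to the robot, and variables do not carry over. Pictures are saved under pics/ and viewed, at most 10 in all, crops included, and the job is handed in when it is done.

```bash
mkdir -p pics; cat > h.py <<'E'
import numpy as np, cv2
from scipy.spatial.transform import Rotation as R
from station import telemetry, snapshot, manip
def cam(s):
    return s["camera_matrix"], cv2.Rodrigues(np.array(s["rvec"],float))[0], np.array(s["tvec"],float).reshape(3)
def cloud(s):
    K,Rm,t=cam(s); d=s["depth"]; v,u=np.mgrid[:400,:640]
    p=np.stack([(u-K[0,2])/K[0,0]*d,(v-K[1,2])/K[1,1]*d,d],-1)
    return (p-t)@Rm
def save(n,s): cv2.imwrite(f"pics/{n}.png",s["image"][:,:,::-1])
E
python3 - <<'E'
from h import *
for n in("scene","top"):
    s=snapshot(n); save(n+"0",s); np.savez(n+"0.npz",**s)
    K,Rm,t=cam(s); print(n,K[0,0],-Rm.T@t,Rm[2])
s=telemetry.sense(); print({k:np.round(v,3) for k,v in s.items()}, manip.grip_depth)
E
```

```text
scene 506.3774485829108 [1.04414373 0.40802675 0.80657315] [-0.49992859 -0.43391858 -0.7495239 ]
top 490.6586925931875 [0.48866517 0.01075991 1.09967192] [ 0.09044152 -0.00261228 -0.99589834]
{'t': np.float64(0.1), 'q': array([ 1.111,  0.528,  1.434,  0.   ,  1.181, -0.178]), 'qd': array([ 0.001, -0.002, -0.003,  0.003,  0.001, -0.001]), 'tau': array([ 0.0000e+00, -4.4331e+01, -1.7859e+01, -0.0000e+00,  4.0000e-03,
        0.0000e+00]), 'tcp_pos': array([0.173, 0.6  , 0.23 ]), 'tool_rot': array([ 0.14 ,  0.99 , -0.001, -0.   ]), 'force': array([-0.853,  1.559, -0.042]), 'ft_torque': array([-0.017, -0.018,  0.041]), 'gripper_force': np.float64(0.0), 'finger_gap': np.float64(1.002)} 0.0187
```

View pics/top0.png

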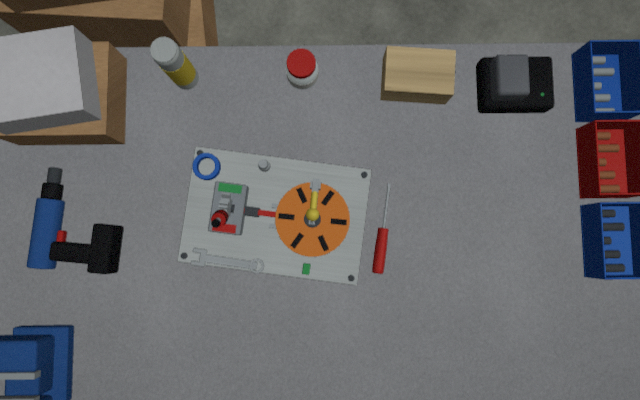

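View pics/scene0.png

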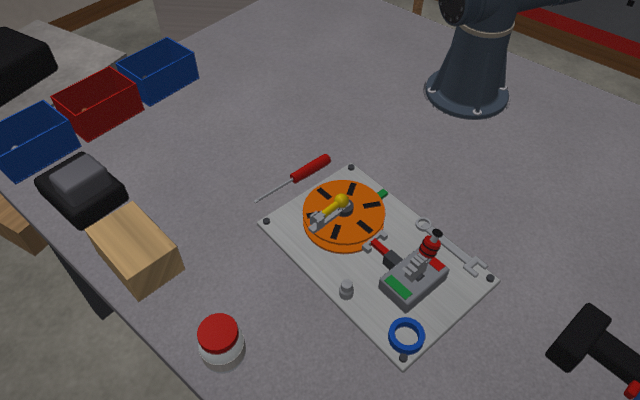

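The top view shows the stand with corners at about (195,149), (370,168), (358,284) and (179,263). Its +x points up in the image and its +y points left. The lever leans to the red strip with its collar at (219,217). The reel is at (312,219), with the yellow grip folded from the hinge at (315,185) to the ball at (312,215). The scene view agrees, with the collar at (431,246) and the ball at (342,200).

```bash
python3 - <<'E'
from h import *
for n in("top","scene"):
    s=dict(np.load(n+"0.npz")); P=cloud(s); im=s["image"].astype(int); r,g,b=im[...,0],im[...,1],im[...,2]
    x,y,z=P[...,0],P[...,1],P[...,2]
    reg=(x>.25)&(x<.7)&(abs(y)<.4)&(s["depth"]>0)
    print(n,"table z",np.median(z[reg&(z<.006)]))
    # plate: points 6..60mm
    hsv=cv2.cvtColor(s["image"],cv2.COLOR_RGB2HSV); H,S,V=hsv[...,0],hsv[...,1],hsv[...,2]
    m=(reg&(z>.007)&(z<.018)&(S<60)).astype(np.uint8)
    m=cv2.morphologyEx(m,cv2.MORPH_OPEN,np.ones((3,3)))
    nl,lab,st,_=cv2.connectedComponentsWithStats(m); k=1+np.argmax(st[1:,4])
    pl=P[lab==k][:,:2].astype(np.float32)
    print("plate",cv2.minAreaRect(pl),"z",np.median(z[lab==k]))
    for nm,mm in dict(orange=(H>7)&(H<16)&(S>150)&(z>.04)&(z<.062),yellow=(H>18)&(H<33)&(S>120)&(z>.06),red=((H<6)|(H>174))&(S>150)&(z>.06),green=(H>45)&(H<80)&(S>120)).items():
        q=mm&reg; 
        if q.sum()<5: print(nm,0);continue
        v,u=np.nonzero(q); Q=P[q]
        print(nm,q.sum(),"px",u.mean().round(1),v.mean().round(1),u.min(),u.max(),v.min(),v.max(),"mean",Q.mean(0).round(4),"min",Q.min(0).round(4),"max",Q.max(0).round(4), "rect" , np.round(cv2.minEnclosingCircle(Q[:,:2].astype(np.float32))[0],4))
E
```

```text
top table z 0.0008321925453787154
plate ((0.5569368600845337, 0.11843925714492798), (0.40046006441116333, 0.2604755163192749), 81.90410614013672) z 0.01286112490034532
orange 3296 px 311.8 220.8 275 348 183 255 mean [0.5393 0.0351 0.0529] min [ 0.4666 -0.0426  0.04  ] max [0.6205 0.1149 0.0599] rect [0.5435 0.0361]
yellow 248 px 312.8 207.6 306 318 192 220 mean [0.5646 0.032  0.0928] min [0.539  0.0213 0.0675] max [0.597  0.0462 0.1017] rect [0.5682 0.0305]
red 142 px 220.1 216.7 211 227 210 226 mean [0.5462 0.2171 0.1183] min [0.5269 0.2059 0.1047] max [0.5605 0.235  0.1398] rect [0.5438 0.2186]
green 223 px 249.7 209.1 218 309 183 273 mean [0.566  0.1689 0.0426] min [0.4273 0.0426 0.0185] max [0.6231 0.2365 0.0546] rect [0.5263 0.1388]
scene table z 0.0001406244408816615
plate ((0.5602825880050659, 0.11971904337406158), (0.4059924781322479, 0.2582207918167114), 83.3563461303711) z 0.012215656020476194
orange 2995 px 346.5 212.4 303 384 180 244 mean [0.5444 0.0434 0.0521] min [ 0.4642 -0.0442  0.0454] max [0.6302 0.1158 0.0604] rect [0.5471 0.0358]
yellow 266 px 336.4 203.8 322 348 194 216 mean [0.5677 0.0365 0.0916] min [0.5431 0.0237 0.079 ] max [0.6    0.049  0.1004] rect [0.5715 0.0365]
red 255 px 429.0 246.9 419 440 236 258 mean [0.5524 0.224  0.1127] min [0.5299 0.2084 0.0928] max [0.565  0.2378 0.1235] rect [0.5474 0.2238]
green 310 px 395.0 270.1 378 411 189 298 mean [0.5818 0.1841 0.0444] min [0.4263 0.0438 0.0187] max [0.6252 0.2366 0.0526] rect [0.5258 0.1404]
```

```bash
cat >> h.py <<'E'
YAW=np.deg2rad(-7.5); RS=R.from_euler('z',YAW); C=np.array([.5585,.119,0])
def W(p): return C+RS.apply(np.array(p)/1000.)          # stand mm -> world m
PIV=W([0,100,45])
def tool(t): # tool tilted: -z tool leans t rad to stand +x ; y along stand y
    return RS*R.from_euler('y',t)*R.from_quat([0,1,0,0])
def rows(poses,start=None):
    """poses: list of (grasp... TCP pos, R); print tool-frame rows in move units"""
    s=telemetry.sense()
    p,r=(np.array(s["tcp_pos"]),R.from_quat(s["tool_rot"])) if start is None else start
    for P,Q in poses:
        d=r.inv().apply(P-p)/.04; w=(r.inv()*Q).as_rotvec()/(np.pi/2)
        print(*(f"{v:.3f}" for v in [*d,*w]), "|" , "BIG" if abs(d).max()>1 or np.linalg.norm(w)>.0954 else "")
        p,r=P,Q
def line(P,Q,n,start=None):
    s=telemetry.sense()
    p,r=(np.array(s["tcp_pos"]),R.from_quat(s["tool_rot"])) if start is None else start
    w=(r.inv()*Q).as_rotvec()
    return [(p+(P-p)*k/n, r*R.from_rotvec(w*k/n)) for k in range(1,n+1)]
def lev(a,rad): # TCP on lever line, a=lean to +x, rad mm from pivot
    return PIV+RS.apply([np.sin(a)*rad/1000,0,np.cos(a)*rad/1000]), tool(a)
def tell():
    s=telemetry.sense(); r=R.from_quat(s["tool_rot"]); p=np.array(s["tcp_pos"])
    print("t",round(float(s["t"]),2),"stand tcp mm",(RS.inv().apply(p-C)*1000).round(1),"tilt/axes",(RS.inv()*r).as_matrix()[:,2].round(3),(RS.inv()*r).as_matrix()[:,1].round(3),"F",np.round(s["force"],1),"gap",round(float(s["finger_gap"]),3),"gf",round(float(s["gripper_force"]),1),"q",np.round(s["q"],2))
E
python3 - <<'E'
from h import *
print(PIV,W([0,-85,82]))
rows(line(*lev(-.4,115),15))
E
```

```text
[0.57155262 0.21814449 0.045     ] [0.54740527 0.03472719 0.082     ]
-0.740 -0.437 0.133 -0.001 -0.017 -0.006 | 
-0.732 -0.445 0.152 -0.001 -0.017 -0.006 | 
-0.724 -0.453 0.170 -0.001 -0.017 -0.006 | 
-0.714 -0.460 0.188 -0.001 -0.017 -0.006 | 
-0.704 -0.468 0.206 -0.001 -0.017 -0.006 | 
-0.694 -0.475 0.224 -0.001 -0.017 -0.006 | 
-0.683 -0.482 0.241 -0.001 -0.017 -0.006 | 
-0.672 -0.489 0.258 -0.001 -0.017 -0.006 | 
-0.660 -0.497 0.275 -0.001 -0.017 -0.006 | 
-0.647 -0.504 0.291 -0.001 -0.017 -0.006 | 
-0.634 -0.511 0.307 -0.001 -0.017 -0.006 | 
-0.621 -0.518 0.323 -0.001 -0.017 -0.006 | 
-0.607 -0.524 0.338 -0.001 -0.017 -0.006 | 
-0.592 -0.531 0.353 -0.001 -0.017 -0.006 | 
-0.577 -0.538 0.367 -0.001 -0.017 -0.006 |
```

```bash
python3 -m crank '-0.74 -0.44 0.13 0 -0.017 -0.006;-0.73 -0.445 0.15 0 -0.017 -0.006;-0.72 -0.453 0.17 0 -0.017 -0.006;-0.714 -0.46 0.19 0 -0.017 -0.006;-0.704 -0.468 0.206 0 -0.017 -0.006'
python3 -m crank '-0.694 -0.475 0.224 0 -0.017 -0.006;-0.683 -0.482 0.241 0 -0.017 -0.006;-0.672 -0.489 0.258 0 -0.017 -0.006;-0.66 -0.497 0.275 0 -0.017 -0.006;-0.647 -0.504 0.291 0 -0.017 -0.006'
python3 -m crank '-0.634 -0.511 0.307 0 -0.017 -0.006;-0.621 -0.518 0.323 0 -0.017 -0.006;-0.607 -0.524 0.338 0 -0.017 -0.006;-0.592 -0.531 0.353 0 -0.017 -0.006;-0.577 -0.538 0.367 0 -0.017 -0.006'
python3 - <<'E'
from h import *
s=snapshot("wrist"); save("w1",s); np.savez("w1.npz",**s); tell()
rows(line(*lev(-.4,115),1))
E
```

```text
t: 0.6
tcp_pos: [0.2918, 0.4736, 0.2047]
tool_rot: [0.116, 0.991, -0.01, 0.066]
force: [0.0, 0.2, 0.0]
finger_gap: 1.0
gripper_force: 0.0
t: 1.1
tcp_pos: [0.4091, 0.3475, 0.1796]
tool_rot: [0.092, 0.987, -0.019, 0.132]
force: [-0.0, 0.4, -0.0]
finger_gap: 1.001
gripper_force: 0.0
t: 1.6
tcp_pos: [0.5256, 0.2206, 0.1555]
tool_rot: [0.068, 0.978, -0.028, 0.197]
force: [1.0, -0.0, 0.3]
finger_gap: 0.996
gripper_force: 0.0
t 1.65 stand tcp mm [-43.2  93.6 154.7] tilt/axes [ 0.389 -0.034 -0.921] [ 0.016  0.999 -0.03 ] F [ 1.4 -2.5 -0.6] gap 0.998 gf 0.0 q [ 0.3   0.5   1.89 -0.46  0.45 -0.75]
0.074 0.162 0.065 -0.022 -0.000 -0.002 |
```

View pics/w1.png

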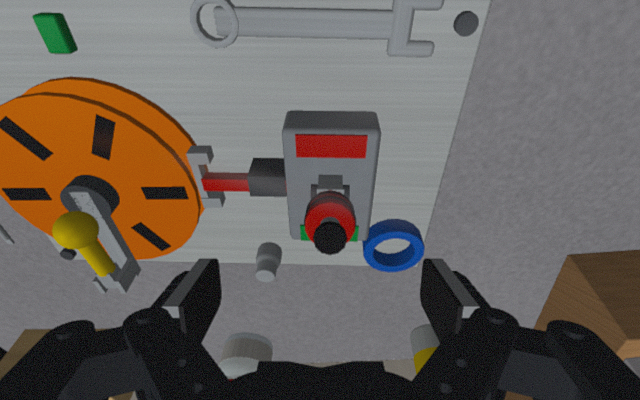

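The wrist view shows the lever end-on, with the cap at (331,237), the collar at (330,215) and the red strip at (332,146). The ball is at (75,232) and the reel hub at (92,195).

```bash
python3 - <<'E'
from h import *
s=dict(np.load("w1.npz")); P=cloud(s); S=RS.inv().apply((P-C).reshape(-1,3)).reshape(P.shape)*1000
hsv=cv2.cvtColor(s["image"],cv2.COLOR_RGB2HSV); H,Sa,V=[hsv[...,i].astype(int) for i in range(3)]
def f(nm,m,box):
    k=np.zeros_like(m); x0,x1,y0,y1=box; k[y0:y1,x0:x1]=1; q=m&k&(s["depth"]>0); v,u=np.nonzero(q); Q=S[q]
    print(nm,q.sum(),u.mean().round(1),v.mean().round(1),"med",np.median(Q,0).round(1),"lo",np.percentile(Q,2,axis=0).round(1),"hi",np.percentile(Q,98,axis=0).round(1),"circ",np.round(cv2.minEnclosingCircle(Q[:,:2].astype(np.float32)),1) if 0 else "")
red=((H<6)|(H>174))&(Sa>150)
f("cap",(V<60),(312,350,215,258)); f("collar",red,(300,362,185,250)); f("strip",red,(290,375,130,165))
f("yellow",(H>18)&(H<33)&(Sa>120),(0,200,180,300)); f("ball",(H>18)&(H<33)&(Sa>120),(50,98,205,250))
f("orange",(H>7)&(H<16)&(Sa>150)&(abs(S[...,2]-52)<4),(0,220,60,280)); f("green",(H>45)&(H<80)&(Sa>120),(20,90,0,60))
f("housingtop",(abs(S[...,2]-47)<2.5)&(Sa<60),(270,400,100,250))
f("plate",(abs(S[...,2]-12)<2.5)&(Sa<60),(100,500,0,300))
# collar/cap axis relative to lever line
for nm,m in(("capring",(V<60)),("collar",red)):
    k=np.zeros_like(m);k[185:258,300:362]=1;Q=S[m&k]; Q=Q-[0,100,45]; a=.4
    rad=Q@[-np.sin(a),0,np.cos(a)]; lat=Q@[np.cos(a),0,np.sin(a)]
    print(nm,"rad",np.percentile(rad,[2,50,98]).round(1),"lat",np.percentile(lat,[2,50,98]).round(1),"y",np.percentile(Q[:,1],[2,50,98]).round(1))
E
```

```text
cap 851 329.6 237.1 med [-41.7 100.8 134.2] lo [-47.9  93.1 121.3] hi [-34.3 108.1 137.7] circ 
collar 1026 329.0 218.1 med [-38.3  99.6 114.2] lo [-45.2  87.  110.3] hi [-27.  113.9 128.5] circ 
strip 1573 330.9 145.7 med [-46.4 101.   48.7] lo [-54.4  77.   47.3] hi [-37.5 124.4  49.8] circ 
yellow 2098 82.7 239.5 med [  2.1 -78.5  89.5] lo [-10.2 -91.4  77.7] hi [ 48.3 -70.8  98.5] circ 
ball 1485 75.9 230.9 med [ -2.4 -78.1  90.8] lo [-10.3 -92.   77.2] hi [ 19.8 -70.7  98.6] circ 
orange 17920 95.8 168.8 med [-29.  -70.4  51.7] lo [ -81.3 -152.1   50. ] hi [ 57.6 -10.   52.9] circ 
green 1130 54.7 32.6 med [-114.3  -80.2   21.4] lo [-124.6  -89.7   15.1] hi [-102.6  -74.6   23.2] circ 
housingtop 5062 330.2 178.0 med [-20.2 100.4  46.5] lo [-56.4  67.1  44.9] hi [ 43.7 133.6  47.9] circ 
plate 52718 295.1 109.0 med [-70.3  59.6  11.7] lo [-128.5  -54.    10.4] hi [114.9 196.3  13.1] circ 
capring rad [ 7.2 98.2 99.8] lat [-17.6  -5.8   4.1] y [-12.9   0.9  13.6]
collar rad [76.2 78.5 94.6] lat [-15.8  -8.2   3.8] y [-13.   -0.4  13.9]
```

```bash
sed -i 's/^PIV=.*/PIV=W([-1.5,100.5,45])/' h.py; python3 - <<'E'
from h import *
rows(line(*lev(-.4,110),2)); print(); rows(line(*lev(-.4,42),3,lev(-.4,110)))
E
```

```text
0.055 0.089 0.088 -0.011 -0.000 -0.001 | 
0.054 0.088 0.089 -0.011 -0.000 -0.001 | 

0.109 0.197 0.742 -0.022 -0.000 -0.002 | 
0.000 0.000 0.567 0.000 0.000 0.000 | 
-0.000 0.000 0.567 0.000 0.000 0.000 |
```

```bash
python3 -m crank '0.055 0.088 0.088 -0.011 0 -0.001;0.055 0.088 0.088 -0.011 0 -0.001;0 0 0.567 0 0 0;0 0 0.567 0 0 0;0 0 0.567 0 0 0' | tail -5
python3 -m crank '0 0 0 0 0 0;0 0 0 0 0 0;0 0 0 0 0 0;0 0 0 0 0 0;0 0 0 0 0 0' -1 45
python3 - <<'E'
from h import *
s=snapshot("wrist"); save("w2",s);tell()
E
```

```text
tcp_pos: [0.5503, 0.227, 0.0843]
tool_rot: [0.062, 0.978, -0.011, 0.198]
force: [-0.4, 0.6, 0.4]
finger_gap: 0.998
gripper_force: 0.0
t: 2.65
tcp_pos: [0.5493, 0.2221, 0.0864]
tool_rot: [0.063, 0.978, -0.015, 0.196]
force: [-2.1, -13.5, 8.5]
finger_gap: 0.341
gripper_force: 43.7
t 2.7 stand tcp mm [-22.6 101.   86.4] tilt/axes [ 0.386 -0.004 -0.922] [-0.001  1.    -0.004] F [ -2.  -12.4   8.9] gap 0.338 gf 43.7 q [ 0.27  0.64  1.89 -0.57  0.29 -0.65]
```

View pics/w2.png

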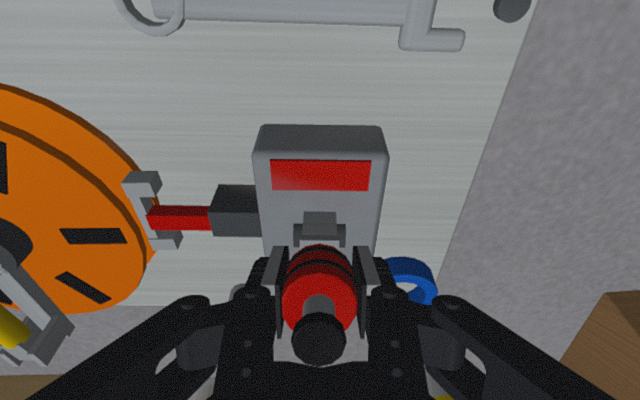

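The wrist view shows the collar pinched between the pads at (318,290), with the cap at (320,340) clear. Next I lift it.

```bash
python3 -m crank '0 0 -0.12 0 0 0;0 0 -0.12 0 0 0;0 0 -0.11 0 0 0;0 0 0 0 0 0;0 0 0 0 0 0' - 50
python3 - <<'E'
from h import *
tell()
s=telemetry.sense(); p0=np.array(s["tcp_pos"])
d=RS.inv().apply(p0-PIV)*1000; a=np.arctan2(d[0],d[2]); rad=np.hypot(d[0],d[2]); print(a,rad,d)
rows([lev(-.4+.84*k/10,rad) for k in range(0,11)])
E
```

```text
t: 3.2
tcp_pos: [0.5445, 0.2228, 0.098]
tool_rot: [0.063, 0.978, -0.015, 0.196]
force: [3.6, -12.0, -3.2]
finger_gap: 0.339
gripper_force: 49.7
t 3.2 stand tcp mm [-27.5 101.1  98. ] tilt/axes [ 0.386 -0.003 -0.923] [-0.001  1.    -0.004] F [  3.6 -12.   -3.2] gap 0.339 gf 49.7 q [ 0.28  0.61  1.89 -0.53  0.31 -0.68]
-0.4554128652152285 59.03734965481061 [-25.9665827    0.5530195   53.02023422]
-0.082 -0.014 -0.003 -0.002 -0.003 0.002 | 
-0.124 0.000 0.005 0.000 0.053 0.000 | 
-0.124 0.000 0.005 0.000 0.053 -0.000 | 
-0.124 -0.000 0.005 -0.000 0.053 -0.000 | 
-0.124 -0.000 0.005 -0.000 0.053 0.000 | 
-0.124 0.000 0.005 0.000 0.053 0.000 | 
-0.124 0.000 0.005 0.000 0.053 0.000 | 
-0.124 -0.000 0.005 0.000 0.053 -0.000 | 
-0.124 -0.000 0.005 0.000 0.053 0.000 | 
-0.124 -0.000 0.005 -0.000 0.053 0.000 | 
-0.124 -0.000 0.005 -0.000 0.053 -0.000 |
```

```bash
python3 -m crank '-0.124 0 0.004 0 0.053 0;-0.124 0 0.004 0 0.053 0;-0.124 0 0.004 0 0.053 0;-0.124 0 0.004 0 0.053 0;-0.124 0 0.004 0 0.053 0' - 50
python3 - <<'E'
from h import *
tell()
s=telemetry.sense(); p0=np.array(s["tcp_pos"])
d=RS.inv().apply(p0-PIV)*1000; a=np.arctan2(d[0],d[2]); rad=np.hypot(d[0],d[2]); print(a,rad,d)
s=snapshot("scene"); cv2.imwrite("pics/s1.png",cv2.resize(s["image"][150:350,330:530,::-1],(600,600)))
E
```

```text
t: 3.7
tcp_pos: [0.5668, 0.2195, 0.1026]
tool_rot: [0.064, 0.998, -0.002, -0.006]
force: [-1.1, -10.2, -5.9]
finger_gap: 0.331
gripper_force: 50.9
t 3.7 stand tcp mm [ -4.9 100.7 102.6] tilt/axes [-0.011 -0.005 -1.   ] [-0.003  1.    -0.005] F [ -1.1 -10.2  -5.9] gap 0.331 gf 50.9 q [ 0.19  0.67  1.57 -0.    0.91 -1.26]
-0.05862051414806037 57.6715550193803 [-3.3788003   0.22392959 57.57249314]
```

View pics/s1.png

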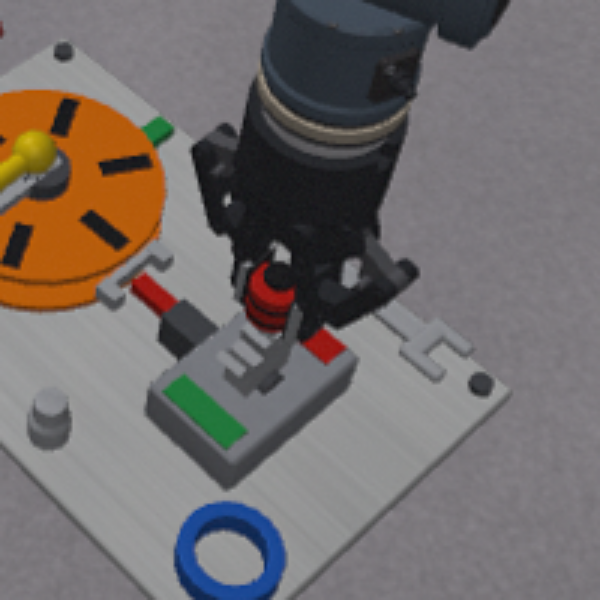

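The scene view shows the lever near vertical with the collar held up at (270,290) and the pawl drawing back. I carry on with the throw.

```bash
python3 -m crank '-0.124 0 0 0 0.053 0;-0.124 0 0 0 0.053 0;-0.124 0 0 0 0.053 0;-0.124 0 0 0 0.053 0;-0.14 0 0 0 0.053 0' - 50
python3 - <<'E'
from h import *
tell()
s=telemetry.sense(); p0=np.array(s["tcp_pos"])
d=RS.inv().apply(p0-PIV)*1000; a=np.arctan2(d[0],d[2]); rad=np.hypot(d[0],d[2]); print(a,rad,d)
E
```

```text
t: 4.25
tcp_pos: [0.5895, 0.2161, 0.0984]
tool_rot: [0.063, 0.975, 0.011, -0.215]
force: [-17.1, -6.0, 0.2]
finger_gap: 0.339
gripper_force: 51.1
t 4.25 stand tcp mm [ 18.1 100.3  98.4] tilt/axes [-0.419 -0.007 -0.908] [-0.003  1.    -0.006] F [-17.1  -6.    0.2] gap 0.339 gf 51.1 q [ 0.13  0.86  1.22  0.1   1.49 -1.35]
0.3512590580842857 56.88755251236798 [19.57388387 -0.22218401 53.41401222]
```

```bash
python3 -m crank '0 0 0.1 0 0 0;0 0 0.1 0 0 0;0 0 0.1 0 0 0;0 0 0 0 0 0;0 0 0 0 0 0' - 30
python3 -m crank '0 0 0 0 0 0;0 0 0 0 0 0;0 0 0 0 0 0;0 0 0 0 0 0;0 0 0 0 0 0' 0.6 20
python3 - <<'E'
from h import *
tell()
s=snapshot("wrist"); save("w3",s); np.savez("w3.npz",**s)
E
```

```text
t: 4.75
tcp_pos: [0.585, 0.2163, 0.0884]
tool_rot: [0.063, 0.975, 0.01, -0.212]
force: [-5.5, -8.6, 2.3]
finger_gap: 0.331
gripper_force: 52.0
t: 5.25
tcp_pos: [0.5891, 0.2198, 0.0874]
tool_rot: [0.063, 0.976, 0.013, -0.208]
force: [0.0, 0.6, 0.1]
finger_gap: 0.803
gripper_force: 0.0
t 5.25 stand tcp mm [ 17.1 103.9  87.4] tilt/axes [-0.407 -0.001 -0.913] [-0.001  1.    -0.   ] F [0.  0.6 0.1] gap 0.803 gf 0.0 q [ 0.13  0.87  1.23  0.11  1.45 -1.35]
```

View pics/w3.png

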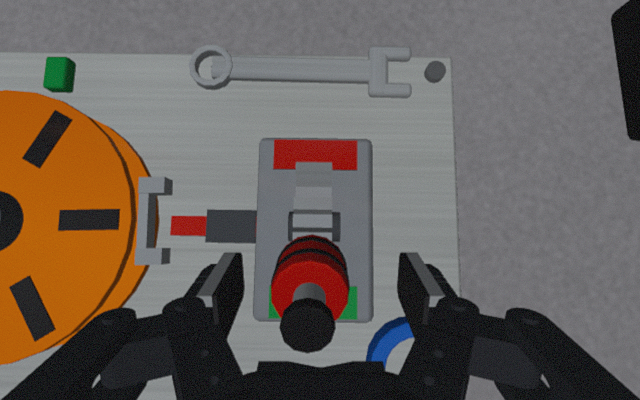

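The lever stands on the green side, with the collar at (312,280) and the cap at (307,325), and the pawl is drawn clear of the reel at (188,225). The fingers are open. I'll check the lift numerically, then retreat and go over to the ball.

```bash
python3 - <<'E'
from h import *
s=dict(np.load("w3.npz")); P=cloud(s); S=RS.inv().apply((P-C).reshape(-1,3)).reshape(P.shape)*1000
hsv=cv2.cvtColor(s["image"],cv2.COLOR_RGB2HSV); H,Sa,V=[hsv[...,i].astype(int) for i in range(3)]
red=((H<6)|(H>174))&(Sa>150)
for nm,m in(("cap",(V<60)),("collar",red)):
    k=np.zeros_like(m)
    if nm=="cap": k[305:340,290:325]=1
    else: k[235:320,272:350]=1
    Q=S[m&k]-[-1.5,100.5,45]; a=.4
    rad=Q@[np.sin(a),0,np.cos(a)]; lat=Q@[np.cos(a),0,-np.sin(a)]
    print(nm,"rad",np.percentile(rad,[2,50,98]).round(1),"lat",np.percentile(lat,[2,50,98]).round(1),"y",np.percentile(Q[:,1],[2,50,98]).round(1))
A=lev(.41,125)
V0=(W([0,-83,215]),tool(0))
rows(line(*A,3)+line(*V0,7,A))
E
```

```text
cap rad [95.1 97.1 98.4] lat [-9.3 -4.   2.2] y [-5.9 -0.6  4.7]
collar rad [57.8 76.8 78.4] lat [-15.6  -8.8   5.2] y [-13.7   0.1  12.7]
0.007 -0.028 -0.657 -0.000 -0.002 0.000 | 
0.005 -0.028 -0.657 -0.000 -0.002 0.000 | 
0.003 -0.028 -0.657 -0.000 -0.002 0.000 | 
0.237 -0.655 -0.113 0.000 -0.037 0.000 | 
0.230 -0.655 -0.126 -0.000 -0.037 0.000 | 
0.222 -0.655 -0.139 0.000 -0.037 -0.000 | 
0.214 -0.655 -0.152 -0.000 -0.037 0.000 | 
0.204 -0.655 -0.164 0.000 -0.037 -0.000 | 
0.195 -0.655 -0.176 -0.000 -0.037 -0.000 | 
0.184 -0.655 -0.187 0.000 -0.037 -0.000 |
```

```bash
python3 -m crank '0 -0.028 -0.66 0 0 0;0 -0.028 -0.66 0 0 0;0 -0.028 -0.66 0 0 0;0.237 -0.655 -0.113 0 -0.037 0;0.23 -0.655 -0.126 0 -0.037 0' 1 20 >/dev/null
python3 -m crank '0.222 -0.655 -0.139 0 -0.037 0;0.214 -0.655 -0.152 0 -0.037 0;0.204 -0.655 -0.164 0 -0.037 0;0.195 -0.655 -0.176 0 -0.037 0;0.184 -0.655 -0.187 0 -0.037 0'
python3 -m crank '0 0 0 0 0 0;0 0 0 0 0 0;0 0 0 0 0 0;0 0 0 0 0 0;0 0 0 0 0 0' >/dev/null
python3 - <<'E'
from h import *
tell()
s=snapshot("wrist"); save("w4",s); np.savez("w4.npz",**s)
P=cloud(s); S=RS.inv().apply((P-C).reshape(-1,3)).reshape(P.shape)*1000
hsv=cv2.cvtColor(s["image"],cv2.COLOR_RGB2HSV); H,Sa,V=[hsv[...,i].astype(int) for i in range(3)]
def f(nm,m):
    v,u=np.nonzero(m); Q=S[m]; print(nm,m.sum(),u.mean().round(1),v.mean().round(1),u.min(),u.max(),v.min(),v.max(),"lo",np.percentile(Q,2,axis=0).round(1),"med",np.median(Q,0).round(1),"hi",np.percentile(Q,98,axis=0).round(1)); return Q
ye=(H>18)&(H<33)&(Sa>120)&(S[...,2]>60); Q=f("yel",ye)
f("orange",(H>7)&(H<16)&(Sa>150)&(abs(S[...,2]-52)<4)); f("green",(H>45)&(H<80)&(Sa>120)&(S[...,1]<0))
# sphere fit r=14 robust on ball side
from scipy.optimize import least_squares
B=Q[Q[:,0]<np.percentile(Q[:,0],2)+24]
r=least_squares(lambda c:np.linalg.norm(B-c,axis=1)-14,[5,-83,82],loss="soft_l1"); print("ball",r.x.round(1),np.median(abs(r.fun)).round(2))
T=Q[Q[:,0]>r.x[0]+18]; print("stem x,y",T.mean(0).round(1), np.polyfit(T[:,0],T[:,1],1).round(3))
E
```

```text
t: 6.3
tcp_pos: [0.549, 0.0355, 0.2161]
tool_rot: [0.065, 0.998, -0.0, -0.005]
force: [1.1, -0.2, -0.6]
finger_gap: 1.002
gripper_force: 0.0
t 6.8 stand tcp mm [  2.1 -82.5 215. ] tilt/axes [-0.014 -0.    -1.   ] [-0.002  1.    -0.   ] F [-0.3 -0.5 -0.1] gap 1.005 gf 0.0 q [-0.14  0.45  1.63 -0.    1.07 -1.58]
yel 1716 317.6 229.0 9 636 179 399 lo [ -13.9 -133.8   85.2] med [  5.3 -84.3  92.4] hi [ 48.4 -30.9 300. ]
orange 17576 317.3 167.0 232 404 86 255 lo [ -77.9 -156.8   50.2] med [-19.  -86.3  51.7] hi [ 62.6 -13.1  53.2]
green 1163 313.5 302.3 0 637 42 399 lo [-122.2 -151.    20.6] med [ -9.1 -85.7 287.6] hi [  6.2 -13.1 304.7]
ball [ -2.8 -84.8 108. ] 4.23
stem x,y [ 32.6 -82.1  89. ] [ -0.142 -77.496]
```

View pics/w4.png

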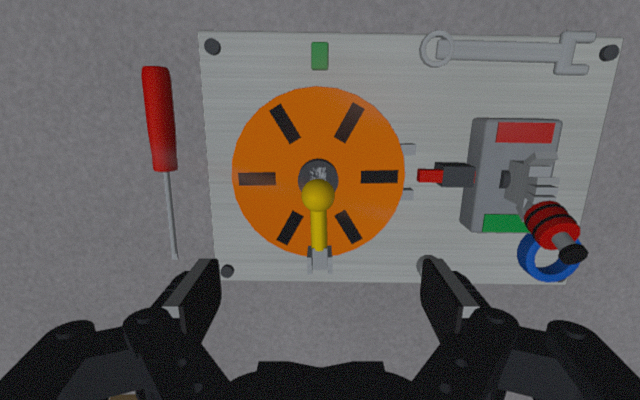

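The wrist view shows the lever over the green side with its cap at (572,253). The ball is at (317,196), the stem runs to the hinge at (319,258), and the green mark is at (319,55).

```bash
python3 - <<'E'
from h import *
from scipy.optimize import least_squares
s=dict(np.load("w4.npz")); P=cloud(s); S=RS.inv().apply((P-C).reshape(-1,3)).reshape(P.shape)*1000
hsv=cv2.cvtColor(s["image"],cv2.COLOR_RGB2HSV); H,Sa,V=[hsv[...,i].astype(int) for i in range(3)]
k=np.zeros((400,640),bool);k[165:262,290:350]=1
Q=S[(H>18)&(H<33)&(Sa>120)&k&(S[...,2]>60)&(S[...,2]<120)]
B=Q[Q[:,0]<20]
for n in range(3):
    r=least_squares(lambda c:np.linalg.norm(B-c,axis=1)-14,[5,-83,82],loss="soft_l1"); B=Q[np.linalg.norm(Q-r.x,axis=1)<15.5]
print("ball",r.x.round(1),np.median(abs(r.fun)).round(2),len(B))
T=Q[Q[:,0]>r.x[0]+18]; print("stem",T.mean(0).round(1),np.polyfit(T[:,0],T[:,1],1).round(3),"ztop",np.percentile(T[:,2],[50,90]).round(1))
k[:]=0;k[80:262,225:410]=1
O=(H>7)&(H<16)&(Sa>150)&(abs(S[...,2]-52)<3)&k; c,R0=cv2.minEnclosingCircle(S[O][:,:2].astype(np.float32)); print("reel",np.round(c,1),round(R0,1))
k[:]=0;k[35:75,305:335]=1
G=S[(H>45)&(H<80)&(Sa>120)&k];G=G[G[:,2]>20];print("green",G.min(0).round(1),G.max(0).round(1),G.mean(0).round(1))
k[:]=0;k[25:285,190:620]=1
m=k&(S[...,2]>8)&(S[...,2]<60);print("plate",np.round(cv2.minAreaRect(S[m][:,:2].astype(np.float32))[0:3][0],1),cv2.minAreaRect(S[m][:,:2].astype(np.float32))[1:])
k[:]=0;k[240:275,305:335]=1
h=k&(S[...,2]>55)&(Sa<80)&(S[...,2]<120);print("hinge",S[h].min(0).round(1),S[h].max(0).round(1),S[h].mean(0).round(1))
E
```

```text
ball [  3.6 -84.4  84.7] 0.29 898
stem [ 35.9 -83.8  88.6] [-2.0000e-03 -8.3757e+01] ztop [89.  90.3]
reel [ -4.9 -84.8] 79.5
green [-124.1  -90.3   20. ] [-68.2 -76.6 358.1] [-117.1  -84.5   23.3]
plate [-5.   0.5] ((400.42376708984375, 262.9509582519531), 89.27775573730469)
hinge [ 49.4 -93.9  64.1] [ 80.7 -72.1  91.2] [ 61.8 -83.1  85.5]
```

```bash
cat >> h.py <<'E'
C=C+RS.apply([-.0042,.0004,0]); PIV=W([0,100,45])
HX,HY,HZ,RB,D=70.,-84.7,82.5,62.,22.
def ball(th,t,back=0):
    b=np.array([HX-RB*np.cos(th),HY,HZ+RB*np.sin(th)]); d=np.array([-np.sin(t),0,-np.cos(t)])
    return W(b+d*(D-back)),tool(t)
E
python3 - <<'E'
from h import *
A=ball(0,-.45,80); rows(line(*A,5)+line(*ball(0,-.45),5,A))
E
```

```text
0.112 -0.009 0.403 0.000 -0.059 0.000 | 
0.148 -0.009 0.391 0.000 -0.059 0.000 | 
0.184 -0.009 0.375 0.000 -0.059 0.000 | 
0.218 -0.009 0.357 0.000 -0.059 0.000 | 
0.250 -0.009 0.335 0.000 -0.059 0.000 | 
0.000 -0.000 0.400 0.000 0.000 0.000 | 
0.000 -0.000 0.400 0.000 0.000 0.000 | 
-0.000 0.000 0.400 0.000 0.000 0.000 | 
0.000 -0.000 0.400 0.000 0.000 0.000 | 
0.000 -0.000 0.400 0.000 0.000 0.000 |
```

```bash
python3 -m crank '0.112 -0.009 0.403 0 -0.059 0;0.148 -0.009 0.391 0 -0.059 0;0.184 -0.009 0.375 0 -0.059 0;0.218 -0.009 0.357 0 -0.059 0;0.25 -0.009 0.335 0 -0.059 0' 0.6 >/dev/null
python3 -m crank '0 0 0.4 0 0 0;0 0 0.4 0 0 0;0 0 0.4 0 0 0;0 0 0.4 0 0 0;0 0 0.4 0 0 0'
python3 - <<'E'
from h import *
tell(); rows([ball(0,-.45)])
s=snapshot("wrist"); save("w5",s)
E
```

```text
t: 7.85
tcp_pos: [0.5636, 0.0345, 0.0658]
tool_rot: [0.063, 0.974, -0.015, 0.218]
force: [-0.5, -0.8, 0.4]
finger_gap: 0.8
gripper_force: 0.0
t 7.85 stand tcp mm [ 20.3 -83.5  65.8] tilt/axes [ 0.426 -0.002 -0.905] [-0.001  1.    -0.003] F [-0.5 -0.8  0.4] gap 0.8 gf 0.0 q [-0.14  0.66  2.03  0.31  0.   -1.89]
0.095 -0.029 0.041 -0.001 -0.006 0.001 |
```

View pics/w5.png

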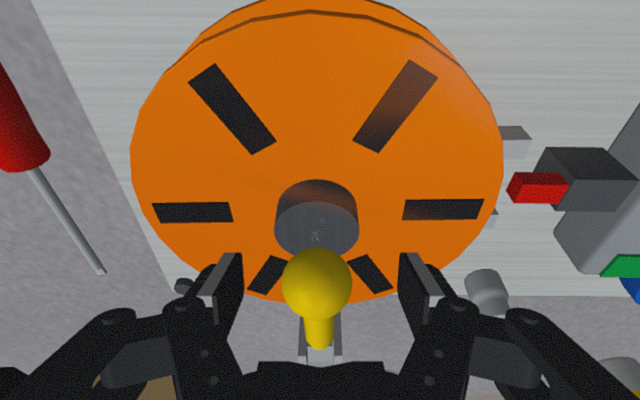

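The ball is centred at (316,283) between the pads at (240,…) and (400,…). Joint 5 sits at its 0 limit, so I'll reduce the tilt before closing.

```bash
python3 - <<'E'
from h import *
rows(line(*ball(0,-.3),3))
E
```

```text
0.074 -0.006 -0.001 -0.001 0.030 0.000 | 
0.074 -0.007 0.002 -0.001 0.030 0.000 | 
0.074 -0.007 0.006 -0.001 0.030 0.000 |
```

```bash
python3 -m crank '0.074 -0.007 0 0 0.03 0;0.074 -0.007 0 0 0.03 0;0.074 -0.007 0.006 0 0.03 0;0 0 0 0 0 0;0 0 0 0 0 0' >/dev/null
python3 - <<'E'
from h import *
tell(); rows([ball(0,-.3)])
E
```

```text
t 8.4 stand tcp mm [ 13.6 -83.3  64. ] tilt/axes [ 0.312  0.002 -0.95 ] [-0.002  1.     0.002] F [ 0.2 -0.1  0.8] gap 0.8 gf 0.0 q [-0.14  0.65  1.96  0.02  0.21 -1.6 ]
-0.002 -0.035 0.067 0.001 0.011 0.001 |
```

```bash
python3 -m crank '0 -0.035 0.04 0 0 0;0 0 0 0 0 0;0 0 0 0 0 0;0 0 0 0 0 0;0 0 0 0 0 0' -1 20 >/dev/null
python3 -m crank '0 0 0 0 0 0;0 0 0 0 0 0;0 0 0 0 0 0;0 0 0 0 0 0;0 0 0 0 0 0' 
python3 - <<'E'
from h import *
tell(); 
N=16; rows([ball(1.6*k/N,-.315+1.15*k/N) for k in range(N+1)])
E
```

```text
t: 9.4
tcp_pos: [0.5564, 0.0338, 0.0622]
tool_rot: [0.064, 0.986, -0.009, 0.156]
force: [-2.3, -5.1, 3.9]
finger_gap: 0.391
gripper_force: 19.7
t 9.4 stand tcp mm [ 13.2 -85.1  62.2] tilt/axes [ 0.309  0.002 -0.951] [-0.002  1.     0.001] F [-2.3 -5.1  3.9] gap 0.391 gf 19.7 q [-0.14  0.65  1.97  0.03  0.21 -1.61]
-0.033 0.010 0.026 0.001 -0.000 0.001 | 
-0.016 -0.000 -0.146 0.000 0.046 0.000 | 
-0.020 0.000 -0.145 -0.000 0.046 -0.000 | 
-0.024 -0.000 -0.143 0.000 0.046 0.000 | 
-0.028 -0.000 -0.141 0.000 0.046 -0.000 | 
-0.032 0.000 -0.139 0.000 0.046 -0.000 | 
-0.036 -0.000 -0.137 -0.000 0.046 0.000 | 
-0.039 0.000 -0.135 0.000 0.046 -0.000 | 
-0.043 -0.000 -0.133 0.000 0.046 -0.000 | 
-0.047 0.000 -0.130 0.000 0.046 0.000 | 
-0.050 0.000 -0.128 -0.000 0.046 0.000 | 
-0.054 -0.000 -0.125 -0.000 0.046 -0.000 | 
-0.057 -0.000 -0.122 0.000 0.046 0.000 | 
-0.061 -0.000 -0.120 0.000 0.046 -0.000 | 
-0.064 -0.000 -0.117 -0.000 0.046 0.000 | 
-0.067 -0.000 -0.114 0.000 0.046 -0.000 | 
-0.070 0.000 -0.111 0.000 0.046 0.000 |
```

```bash
python3 -m crank '-0.016 0 -0.146 0 0.046 0;-0.02 0 -0.145 0 0.046 0;-0.024 0 -0.143 0 0.046 0;-0.028 0 -0.141 0 0.046 0;-0.032 0 -0.139 0 0.046 0' - 20
cat >> h.py <<'E'
def yellow(n):
    s=snapshot(n); P=cloud(s); S=RS.inv().apply((P-C).reshape(-1,3)).reshape(P.shape)*1000
    hsv=cv2.cvtColor(s["image"],cv2.COLOR_RGB2HSV); H,Sa=[hsv[...,i].astype(int) for i in range(2)]
    m=(H>18)&(H<33)&(Sa>120)&(S[...,2]>60)&(S[...,2]<175)&(abs(S[...,0])<120)&(abs(S[...,1]+85)<110)
    nl,lab,st,_=cv2.connectedComponentsWithStats(m.astype(np.uint8)); 
    if nl<2: print(n,"none"); return s
    k=1+np.argmax(st[1:,4]); Q=S[lab==k]
    print(n,len(Q),"lo",np.percentile(Q,2,axis=0).round(1),"med",np.median(Q,0).round(1),"hi",np.percentile(Q,98,axis=0).round(1)); return s
E
python3 - <<'E'
from h import *
tell(); yellow("scene"); yellow("wrist"); yellow("top")
b=RS.inv().apply(ball(.5,0)[0]-C)*1000; print(b)
E
```

```text
t: 9.9
tcp_pos: [0.5564, 0.0341, 0.0907]
tool_rot: [0.064, 0.998, 0.002, -0.025]
force: [1.9, -2.1, -4.5]
finger_gap: 0.307
gripper_force: 19.9
t 9.9 stand tcp mm [ 13.2 -84.8  90.7] tilt/axes [-0.049  0.001 -0.999] [-0.002  1.     0.001] F [ 1.9 -2.1 -4.5] gap 0.307 gf 19.9 q [-0.14  0.65  1.68  0.    0.85 -1.58]
scene 242 lo [ 13.9 -98.7  93.3] med [ 32.3 -82.8 105.8] hi [ 57.7 -75.6 123.4]
wrist 4727 lo [  0.7 -96.9  95. ] med [ 11.7 -84.8 117.5] hi [ 55.4 -73.1 123.2]
top none
[ 15.58988116 -84.7         90.22438339]
```

```bash
python3 -m crank '-0.036 0 -0.137 0 0.046 0;-0.039 0 -0.135 0 0.046 0;-0.043 0 -0.133 0 0.046 0;-0.047 0 -0.13 0 0.046 0;-0.05 0 -0.128 0 0.046 0' - 20 | tail -3
python3 - <<'E'
from h import *
tell(); yellow("scene"); yellow("wrist")
print(RS.inv().apply(ball(1.0,.4)[0]-C)*1000)
E
```

```text
force: [-1.8, -0.1, -3.1]
finger_gap: 0.31
gripper_force: 20.9
t 10.55 stand tcp mm [ 25.4 -84.5 114.1] tilt/axes [-0.4    0.001 -0.917] [-0.002  1.     0.002] F [-1.8 -0.1 -3.1] gap 0.31 gf 20.9 q [-0.14  0.77  1.37 -0.    1.41 -1.58]
scene 148 lo [ 42.7 -88.2  97.3] med [ 53.9 -81.  112.6] hi [ 66.  -75.9 131.1]
wrist 4436 lo [ 19.9 -96.6 100.4] med [ 33.2 -84.3 140.6] hi [ 62.3 -72.6 145.2]
[ 27.93405351 -84.7        114.40785919]
```

```bash
python3 -m crank '-0.054 0 -0.125 0 0.046 0;-0.057 0 -0.122 0 0.046 0;-0.061 0 -0.12 0 0.046 0;-0.064 0 -0.117 0 0.046 0;-0.067 0 -0.114 0 0.046 0' - 20 | tail -3
python3 - <<'E'
from h import *
tell(); yellow("scene"); yellow("wrist")
rows([ball(1.57,.78),ball(1.62,.82)])
E
```

```text
force: [-2.8, 0.2, 1.8]
finger_gap: 0.308
gripper_force: 21.2
t 11.15 stand tcp mm [ 47.9 -84.2 129. ] tilt/axes [-0.697 -0.    -0.717] [-0.003  1.     0.002] F [-2.8  0.2  1.8] gap 0.308 gf 21.2 q [-0.14  0.96  1.05 -0.    1.9  -1.58]
scene 60 lo [ 50.2 -96.8 148.9] med [ 57.2 -81.  155.3] hi [ 63.5 -73.3 159.1]
wrist 4157 lo [ 48.9 -96.4 103.1] med [ 63.3 -84.3 152.2] hi [ 72.6 -72.2 156.8]
-0.092 -0.010 -0.114 0.000 0.005 0.002 | 
-0.034 0.000 -0.054 0.000 0.025 0.000 |
```

```bash
python3 -m crank '-0.09 0 -0.11 0 0.01 0;-0.04 0 -0.05 0 0.02 0;-0.05 0 -0.05 0 0 0;-0.03 0 -0.03 0 0 0;0 0 0 0 0 0' - 20 | tail -3
python3 - <<'E'
from h import *
tell(); yellow("scene"); yellow("wrist")
E
```

```text
force: [-8.0, 0.8, 0.1]
finger_gap: 0.311
gripper_force: 21.1
t 11.75 stand tcp mm [ 59.3 -84.2 129.3] tilt/axes [-0.732 -0.    -0.681] [-0.003  1.     0.002] F [-8.   0.8  0.1] gap 0.311 gf 21.1 q [-0.14  1.    0.98 -0.    1.99 -1.58]
scene 95 lo [ 59.7 -97.1 149.1] med [ 70.4 -81.9 155.6] hi [ 79.6 -71.7 160.2]
wrist 3839 lo [ 60.3 -96.4 106.6] med [ 73.8 -84.1 153.5] hi [ 83.1 -72.  157.7]
```

```bash
python3 - <<'E'
from h import *
s=telemetry.sense(); p=np.array(s["tcp_pos"]);r=R.from_quat(s["tool_rot"])
A=(p+r.apply([0,0,-.07]),r); B=ball(1.571,0,60)
rows(line(*A,2)+line(*B,7,A)+line(*ball(1.571,0),3,B))
E
```

```text
-0.000 0.000 -0.875 0.000 0.000 0.000 | 
-0.000 0.000 -0.875 0.000 0.000 0.000 | 
0.113 -0.002 0.092 0.000 -0.075 0.000 | 
0.123 -0.002 0.078 0.000 -0.075 0.000 | 
0.131 -0.002 0.064 0.000 -0.075 0.000 | 
0.138 -0.002 0.048 0.000 -0.075 0.000 | 
0.143 -0.002 0.031 0.000 -0.075 0.000 | 
0.145 -0.002 0.014 0.000 -0.075 0.000 | 
0.146 -0.002 -0.003 0.000 -0.075 0.000 | 
-0.000 -0.000 0.500 0.000 -0.000 0.000 | 
0.000 0.000 0.500 0.000 0.000 0.000 | 
0.000 0.000 0.500 0.000 0.000 0.000 |
```

```bash
python3 -m crank '0 0 0 0 0 0;0 0 0 0 0 0;0 0 0 0 0 0;0 0 -0.875 0 0 0;0 0 -0.875 0 0 0' 0.5 20 >/dev/null
python3 -m crank '0.113 0 0.092 0 -0.075 0;0.123 0 0.078 0 -0.075 0;0.131 0 0.064 0 -0.075 0;0.138 0 0.048 0 -0.075 0;0.143 0 0.031 0 -0.075 0' >/dev/null
python3 -m crank '0.145 0 0.014 0 -0.075 0;0.146 0 0 0 -0.075 0;0 0 0 0 0 0;0 0 0 0 0 0;0 0 0 0 0 0' >/dev/null
python3 - <<'E'
from h import *
tell(); s=yellow("scene"); yellow("wrist"); yellow("top")
rows(line(*ball(1.571,0),4))
cv2.imwrite("pics/s2.png",cv2.resize(s["image"][100:350,250:510,::-1],(624,600)))
E
```

```text
t 13.35 stand tcp mm [ 75.3 -85.1 183.5] tilt/axes [ 0.012  0.002 -1.   ] [-0.002  1.     0.002] F [ 1.2 -1.2 -0.1] gap 0.75 gf 0.0 q [-0.14  0.57  1.51  0.    1.05 -1.58]
scene 286 lo [ 63.1 -92.5 100.5] med [ 75.1 -79.3 148.5] hi [ 83.6 -70.6 158.4]
wrist 1952 lo [ 56.2 -96.1 102.2] med [ 65.  -84.5 153.3] hi [ 78.4 -72.5 157.6]
top none
0.031 0.001 0.376 0.000 0.002 0.000 | 
0.030 0.002 0.376 0.000 0.002 0.000 | 
0.030 0.002 0.376 0.000 0.002 0.000 | 
0.029 0.002 0.376 0.000 0.002 0.000 |
```

View pics/s2.png

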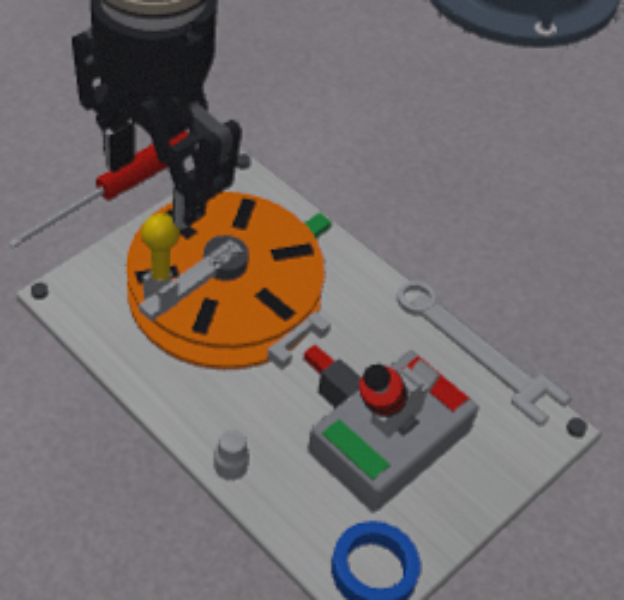

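The grip is upright, with the ball at (160,232) above the hinge at (158,295). The lever's cap is at (377,375), the loose parts are undisturbed, and the gripper is above the ball.

```bash
python3 -m crank '0.03 0.002 0.376 0 0.002 0;0.03 0.002 0.376 0 0.002 0;0.03 0.002 0.376 0 0.002 0;0.03 0.002 0.376 0 0.002 0;0 0 0 0 0 0' >/dev/null
python3 -m crank '0 0 0 0 0 0;0 0 0 0 0 0;0 0 0 0 0 0;0 0 0 0 0 0;0 0 0 0 0 0' -1 25 
python3 - <<'E'
from h import *
tell(); yellow("scene"); yellow("wrist")
s=telemetry.sense(); z=(RS.inv().apply(np.array(s["tcp_pos"])-C)*1000)[2]
r=R.from_quat(s["tool_rot"]); N=20
rows([(W([70.5*np.cos(a),-84.7-70.5*np.sin(a),z]),r) for a in np.linspace(0,np.pi,N+1)])
E
```

```text
t: 14.5
tcp_pos: [0.6115, 0.0273, 0.1236]
tool_rot: [0.064, 0.998, 0.001, -0.001]
force: [0.1, 1.0, 1.7]
finger_gap: 0.305
gripper_force: 24.7
t 14.5 stand tcp mm [ 68.7 -84.4 123.6] tilt/axes [-0.002  0.002 -1.   ] [-0.002  1.     0.002] F [0.1 1.  1.7] gap 0.305 gf 24.7 q [-0.14  0.65  1.56  0.    0.94 -1.58]
scene 181 lo [ 67.7 -97.9 100. ] med [ 77.3 -82.1 147. ] hi [ 83.8 -74.9 159.1]
wrist 4384 lo [ 56.  -96.5 101.9] med [ 63.7 -84.4 152.3] hi [ 76.4 -72.5 157.6]
-0.044 -0.009 -0.000 0.000 0.000 0.000 | 
0.022 -0.276 -0.000 0.000 0.000 0.000 | 
0.065 -0.269 -0.000 0.000 0.000 0.000 | 
0.106 -0.255 -0.000 0.000 0.000 0.000 | 
0.145 -0.236 -0.000 0.000 0.000 0.000 | 
0.180 -0.210 -0.000 0.000 0.000 0.000 | 
0.211 -0.179 0.000 0.000 0.000 0.000 | 
0.236 -0.144 0.000 0.000 0.000 0.000 | 
0.256 -0.105 0.000 0.000 0.000 0.000 | 
0.269 -0.064 0.000 0.000 0.000 0.000 | 
0.276 -0.021 0.000 0.000 0.000 0.000 | 
0.276 0.022 0.000 0.000 0.000 0.000 | 
0.269 0.065 0.001 0.000 0.000 0.000 | 
0.255 0.106 0.001 0.000 0.000 0.000 | 
0.236 0.145 0.001 0.000 0.000 0.000 | 
0.210 0.180 0.001 0.000 0.000 0.000 | 
0.179 0.211 0.001 0.000 0.000 0.000 | 
0.144 0.236 0.001 0.000 0.000 0.000 | 
0.105 0.256 0.001 0.000 0.000 0.000 | 
0.064 0.269 0.001 0.000 0.000 0.000 | 
0.021 0.276 0.000 0.000 0.000 0.000 |
```

```bash
python3 -m crank '0 -0.276 0 0 0 0;0.065 -0.269 0 0 0 0;0.106 -0.255 0 0 0 0;0.145 -0.236 0 0 0 0;0.18 -0.21 0 0 0 0' - 25 
python3 - <<'E'
from h import *
tell(); yellow("scene"); yellow("wrist")
s=telemetry.sense(); d=RS.inv().apply(np.array(s["tcp_pos"])-W([0,-85,0]))*1000; print(np.arctan2(-d[1],d[0]),np.hypot(d[0],d[1]))
E
```

```text
t: 15.1
tcp_pos: [0.585, -0.0198, 0.1235]
tool_rot: [0.065, 0.998, 0.001, -0.001]
force: [0.3, 3.1, 5.7]
finger_gap: 0.309
gripper_force: 25.0
t 15.1 stand tcp mm [  48.6 -134.6  123.5] tilt/axes [-0.002  0.003 -1.   ] [-0.001  1.     0.003] F [0.3 3.1 5.7] gap 0.309 gf 25.0 q [-0.23  0.62  1.63  0.    0.9  -1.67]
scene 166 lo [  47.6 -147.7   99.1] med [  56.7 -131.9  147.2] hi [  63.9 -123.4  158.5]
wrist 4396 lo [  33.9 -148.4  101.6] med [  41.7 -136.3  152.3] hi [  54.3 -124.3  157.6]
0.824218991841512 69.32856035080124
```

```bash
python3 -m crank '0.211 -0.179 0 0 0 0;0.236 -0.144 0 0 0 0;0.256 -0.105 0 0 0 0;0.269 -0.064 0 0 0 0;0.276 -0.021 0 0 0 0' - 25 
python3 - <<'E'
from h import *
tell(); yellow("scene"); yellow("wrist")
s=telemetry.sense(); d=RS.inv().apply(np.array(s["tcp_pos"])-W([0,-85,0]))*1000; print(np.arctan2(-d[1],d[0]),np.hypot(d[0],d[1]))
E
```

```text
t: 15.7
tcp_pos: [0.533, -0.034, 0.1235]
tool_rot: [0.065, 0.998, 0.001, -0.0]
force: [3.0, 3.0, 4.6]
finger_gap: 0.309
gripper_force: 25.1
t 15.7 stand tcp mm [  -1.1 -155.5  123.5] tilt/axes [-0.001  0.001 -1.   ] [-0.001  1.     0.001] F [3.  3.  4.6] gap 0.309 gf 25.1 q [-0.27  0.56  1.76  0.    0.82 -1.72]
scene 173 lo [  -1.5 -169.3   98.1] med [   6.9 -152.4  145.5] hi [  14.4 -145.2  158.9]
wrist 4405 lo [ -17.3 -167.3  101.6] med [  -9.5 -155.3  152.3] hi [   3.1 -143.3  157.6]
1.6294566475359284 70.39238266271387
```

```bash
python3 -m crank '0.276 0.022 0 0 0 0;0.269 0.065 0 0 0 0;0.255 0.106 0 0 0 0;0.236 0.145 0 0 0 0;0.21 0.18 0 0 0 0' - 25 | tail -3
python3 - <<'E'
from h import *
tell()
s=telemetry.sense(); d=RS.inv().apply(np.array(s["tcp_pos"])-W([0,-85,0]))*1000; print(np.arctan2(-d[1],d[0]),np.hypot(d[0],d[1]))
r=R.from_quat(s["tool_rot"]); a0=np.arctan2(-d[1],d[0])
rows([(W([70*np.cos(a),-85-70*np.sin(a),d[2]]),r) for a in np.linspace(a0,np.pi,6)])
E
```

```text
force: [3.8, 1.1, 4.5]
finger_gap: 0.31
gripper_force: 25.1
t 16.3 stand tcp mm [ -51.3 -134.5  123.5] tilt/axes [-0.001  0.001 -1.   ] [-0.002  1.     0.001] F [3.8 1.1 4.5] gap 0.31 gf 25.1 q [-0.24  0.52  1.88  0.    0.75 -1.69]
2.374621861413273 71.31528423750473
-0.024 0.023 -0.000 0.000 0.000 0.000 | 
0.170 0.207 0.000 0.000 0.000 0.000 | 
0.137 0.231 0.000 0.000 0.000 0.000 | 
0.100 0.249 0.000 0.000 0.000 0.000 | 
0.061 0.261 0.000 0.000 0.000 0.000 | 
0.020 0.267 0.000 0.000 0.000 0.000 |
```

```bash
python3 -m crank '0.17 0.211 0 0 0 0;0.137 0.236 0 0 0 0;0.1 0.251 0 0 0 0;0.061 0.262 0 0 0 0;0.02 0.268 0 0 0 0' - 25 | tail -3
python3 -m crank '0 0 0 0 0 0;0 0 0 0 0 0;0 0 0 0 0 0;0 0 0 0 0 0;0 0 0 0 0 0' >/dev/null
python3 - <<'E'
from h import *
tell(); yellow("scene"); s=yellow("wrist"); np.savez("w6.npz",**s)
E
```

```text
force: [2.2, -2.1, 5.8]
finger_gap: 0.307
gripper_force: 25.2
t 17.3 stand tcp mm [-71.5 -85.1 123.5] tilt/axes [-0.004  0.001 -1.   ] [-0.003  1.     0.001] F [1.3 1.9 7.2] gap 0.31 gf 25.3 q [-0.14  0.51  1.9   0.    0.73 -1.59]
scene 204 lo [-73.4 -98.1  99. ] med [-63.1 -82.7 145.7] hi [-55.8 -74.8 158.4]
wrist 4420 lo [-84.1 -97.2 101.6] med [-76.4 -85.1 152.3] hi [-63.4 -73.2 157.6]
```

```bash
python3 -m crank '0 0 0 0 0 0;0 0 0 0 0 0;0 0 0 0 0 0;0 0 0 0 0 0;0 0 0 0 0 0' 0.5 20 >/dev/null
python3 -m crank '0 0 -0.5 0 0 0;0 0 -0.6 0 0 0;0 0 -0.6 0 0 0;0 0 -0.6 0 0 0;0 0 -0.6 0 0 0' >/dev/null
python3 -m crank '-0.6 0 -0.3 0 0 0;-0.6 0 -0.3 0 0 0;-0.6 0 -0.3 0 0 0;-0.6 0 0 0 0 0;0 0 0 0 0 0' 1 >/dev/null
python3 - <<'E'
from h import *
tell(); yellow("scene"); s=yellow("wrist"); save("w7",s); np.savez("w7.npz",**s); 
E
```

```text
t 18.9 stand tcp mm [ 28.5 -85.6 275.1] tilt/axes [-0.     0.001 -1.   ] [-0.002  1.     0.001] F [-0.4 -0.6 -0.2] gap 0.995 gf 0.0 q [-0.14  0.41  1.52  0.    1.22 -1.58]
scene 248 lo [-75.6 -92.3  99.5] med [-64.3 -80.7 147.3] hi [-56.3 -71.8 158. ]
wrist 1094 lo [-82.1 -97.3 147.3] med [-69.8 -85.6 154. ] hi [-58.6 -73.7 157.9]
```

View pics/w7.png

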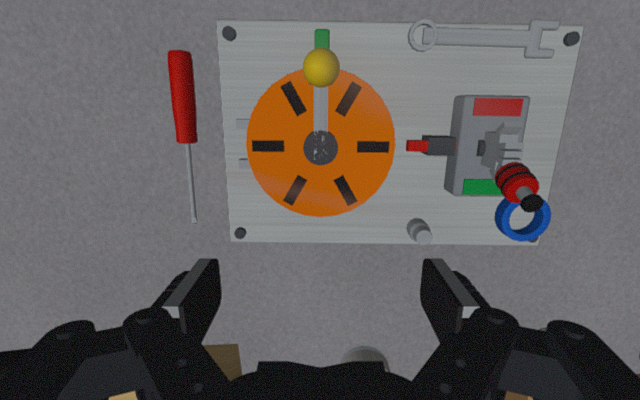

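The arm, ball (321,67) and green mark (321,38) line up with the hub at (320,147). The grip is upright, the lever is locked on the green side, and the loose parts are unmoved.

```bash
python3 -c "
from station import manip; print(manip.sign_off())"
```

```text
the job is handed in; nothing more can be done
None
```

The job is handed in after about 19 s of robot time: the lever is locked on the green side, the grip stands upright, and the reel is wound half a turn clockwise so the crank arm points at the green mark. The wrench, socket, tape roll and screwdriver look unmoved in the last picture.

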